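Shut the analyser and start the measurement

TASK

Get the bench analyser ready and start it, with pushes of the fingertips only: push the blue sample drawer fully home and push the black lid down until it lies fully shut (either one first), and only then press the green button on the separate start box right down and let it come up again. Do not pull the drawer or the lid farther open, lift nothing, and leave the bottle, the beaker and the jar standing where they are.

Things in the scene. Friction and masses are not known exactly. Their poses are not given: they have to be found in the camera images.
- analyser: Light grey bench analyser, fixed, 240 (x) x 300 (y) x 100 mm (z). Origin: centre of its underside; x points from its front to its back (the front faces the robot, yaw within 0.2 rad), y to the left as seen from the robot, z up. Drawer in the left (+y) half; lid on top of the right (-y) half. The top, at 100 mm, is flat apart from the lid and the jar.
- drawer (a joint): How far the sample drawer stands out, m: 0 fully home, starts 0.045 to 0.085, stop at 0.12. It slides along the analyser's x axis, has about 2 N of friction and light damping, and stays where it is left.
- drawer_face (a point): Centre of the outer face of the flat blue drawer front: no handle, 130 mm wide (y), 70 mm high (15 to 85 mm above the bench), 12 mm thick. It moves with the drawer; home, it is at the analyser's x = -0.132, y = 0.07, z = 0.05. The white tray behind it holds capped vials fixed to it, up to 82 mm above the bench.
- lid (a joint): Opening angle of the black lid, rad: 0 shut (flat on the top), pi/2 upright, starts 0.9 to 1.35, stop at 1.8. The stiff hinge (about 0.12 N m of friction) keeps it where it is left; about 2 N at the free edge moves it.
- lid_hinge (a point): Middle of the lid's rear hinge line, at the analyser's x = 0.02, y = -0.07, z = 0.10; the line runs along the analyser's y axis. The axes here are the analyser's.
- lid_edge (a point): Middle of the lid's free edge, on its outer (upper) face. The lid is a flat plate, 100 mm from hinge to free edge, 120 mm wide, 10 mm thick; a yellow stripe on the outer face marks the free edge. Its underside passes through the hinge line. Shut, it runs from the hinge to the front (-x) with this edge 110 mm above the bench; open, its outer face looks to the back (+x) and up.
- start_box: Grey start box, fixed, 90 x 80 x 40 mm, standing alone to the left or the right of the analyser. Origin: centre of its underside; z up. It bears the one green button.
- start (a joint): Travel of the green start button, m: 0 up, 0.006 fully down (about 4 N); it springs back when released.
- start_top (a point): Centre of the top of the green button (32 mm across); it is pressed straight down and moves with it.
- bottle: Amber reagent bottle, loose, 64 mm across, 150 mm high, 0.45 kg. Origin: centre of its underside. To be left alone.
- beaker: White ceramic beaker, loose, 66 mm across the rim, 85 mm high, standing on the bench in front of the right half of the analyser. Origin: centre of its underside. To be left alone.
- jar: Small glass jar with a blue cap, loose, 44 mm across, 50 mm high, standing on the left rear of the analyser's top. Origin: centre of its underside. To be left alone.
Not all that is in view belongs to the job. What is shaped like the start_box but pink or yellow is not meant.

How it is judged:
On the way, in this order (a step that is already met when the one before it is completed fails the run):
1. the drawer is fully home and the lid fully shut (value of joint drawer below 0.004 m and value of joint lid below 0.05 rad), for 0.2 s.
2. the green button is pressed right down (value of joint start above 0.0048 m), for 0.05 s.
At the end, for the whole second after the job is handed in: Drawer within 4 mm of home, lid within 0.05 rad of shut, button up again (within 1.5 mm), and bottle, beaker and jar at rest, upright and within 20 mm of where they stood (all of step 1 and value of joint start below 0.0015 m and distance of each of bottle, beaker, jar from where it was at the start of the episode below 0.02 m and angle between each of bottle, beaker, jar's own z axis and vertical below 0.2 rad and linear speed of each of bottle, beaker, jar below 0.02 m/s); the robot touches nothing.
It fails at once if the button is pressed while the drawer or the lid is still open (value of joint start above 0.003 m and (value of joint drawer above 0.008 m or value of joint lid above 0.1 rad)).
It fails at once if the drawer is pulled farther out (value of joint drawer above 0.1 m).
It fails at once if the lid is lifted farther open (value of joint lid above 1.6 rad).
It fails at once if the bottle, the beaker or the jar is lifted, shoved or tipped (distance of any of bottle, beaker, jar from where it was at the start of the episode above 0.03 m or angle between any of bottle, beaker, jar's own z axis and vertical above 0.35 rad).
It also fails if it takes over 50 s, if anything falls off the work surface, if the arm or the gripper's body presses on something with over 40 N, if the wrist force passes 120 N, or if a joint passes its speed limit or range.

ROBOT

A 7-joint arm with a two-finger parallel gripper is mounted at the origin on the work surface. World frame = base frame: x ahead of the robot, y to its left, z up, the work surface at z = 0. Lengths are in m, angles in rad, forces in N, time in s.
With the tool pointing down it reaches from about 0.35 to 0.9 m from the base axis. Payload 8.1 kg.
Tool frame: the origin (TCP) lies midway between the tips of the shut fingers; the grasp point (between the pads) lies arm.grasp_offset behind it (arm.grasp_offset is the distance from the TCP to the grasp point, in m); z points along the fingers, y is the line along which they close (so a half turn about z gives the same grasp; the last joint's range is limited). The gripper opens to 92 mm and grips with 3 to 60 N. Pads are 19 mm wide; open, the fingers measure 130 mm over their backs; the gripper's body (75 mm by 190 mm) begins 47 mm behind the grasp point.
Start: joints at [-1.351, 0.434, 0.025, 1.573, -0.012, 1.134, -0.075], TCP at [0.198, 0.593, 0.227] pointing down, gripper open.
Joint ranges: [-2.62, 2.62], [-0.44, 2.09], [-1.27, 1.32], [0.08, 2.57], [-1.32, 4.46], [0.12, 2], [-2.74, 2.74]. Speed limits (rad/s): [2.22, 2.22, 3.01, 3.01, 3.14, 3.14, 3.14].

INTERFACE

Orientations are given as a rotation vector (axis times angle).
In Python, from cell import observe, imaging, arm gives the robot as it stands.
- The arm moves only by the tool apply_moves, never from a script. Its argument "commands" is a list of rows, each a list of 5 numbers: the opening in per cent of the stroke, from 0 (shut) to 100 (fully open), then the shift along the world's x, y, z in units of 0.06 m (1.0 is 0.06 m), then the turn about the world's z in units of 0.5 rad (1.0 is 0.5 rad). A call has 1 to 12 rows; each row shifts and turns the commanded pose from where the row before left it; what a row does not reach is not made up. A row lasts 1/8 s, in which the tool goes at most 62.5 mm and 10.7 degrees, less where a joint would pass 70% of its speed; a pose out of reach is approached as far as the arm can. A call with a number of a shift or a turn outside -1 to 1 is refused whole. A call with a gripper value outside its range is refused whole. The fingers move at their own pace and stop on an object; "newtons" is the grip in N (left out, the last holds). Time passes only in rows, so rows that do not move let the fingers close. It gives the time, the measured TCP pose, the force, the opening and the grip force at its end, in the units of the state.
- observe(): the state, without advancing time (a new reading comes with each control period).
- imaging.get_image(name): name is "scene" or "top" or "wrist"; returns (picture, depth): 480x640x3 uint8, red, green, blue; 480x640 float32, m along the optical axis (not along the pixel's ray), 0 where there is no reading.
- imaging.camera_params(name): a dict with "camera_matrix" (3x3 intrinsics, pixels), "dist" ([k1, k2, p1, p2, k3] as OpenCV has them; the pictures are not rectified), "origin" and "rotation" of the camera in the world; the wrist camera has in their place "tool_from_camera" (4x4, takes a point from camera to tool coordinates, whose origin is the TCP and whose axes are the flange's). Camera axes: x right, y up, looking along -z (the intrinsics and any distortion apply to the point x, -y, -z); pixel columns grow to the right and rows downward; lengths in m; the calibration is good to about 2 mm. A picture is of the moment at which its call begins: read the wrist's pose just before it. camera_params takes no time and is no camera call.
- arm.sign_off(): hands the job in; it is judged then, once.
The state is a dict: "clock": time; "joints": joint angles; "dq": joint speeds; "joint_efforts": joint torques, N m; "position": TCP position; "ee_rot": TCP orientation; "force": force on the tool from outside, world axes, zero at the start; "ft_torque": the same for the moment, N m; "width": opening from 0.0 (shut) to 1.0 (fully open); "gripper_force": force on a finger pad.
Only numpy, scipy, OpenCV 4.12 (cv2) and the standard library are available. Lean on these libraries where they do the work, as an engineer would, in place of code of your own. Each camera call takes 0.05 s, during which the arm holds its last target. There are 200 camera calls.

## Working session

There is one attempt and no reset: what is moved stays moved. The work goes in short steps, Python scripts to look and compute and a tool call to move; the robot and the scene stay as the last step left them, time stands still between calls to the robot, and variables do not carry over. Pictures are saved under pics/ and viewed, at most 10 in all, crops included, and the job is handed in when it is done.

Besides the shell and the picture viewer there is one more tool, called after "Call:" as name([rows], argument=value, ...), one row to a line, values as JSON. apply_moves: Moves the arm, as the interface text tells. Its arguments: {"type":"object","properties":{"commands":{"type":"array"},"newtons":{"type":"number"}},"required":["commands"]}

```bash
mkdir -p pics; ls; cat > h.py <<'E'
import numpy as np, cv2
from cell import observe, imaging, arm
def cam(name):
    p=imaging.camera_params(name); return np.array(p["camera_matrix"]),np.array(p["dist"]),p
def pts(name,d,px):
    """world points from pixels (u,v) using depth d"""
    K,D,p=cam(name); px=np.asarray(px,float).reshape(-1,1,2)
    n=cv2.undistortPoints(px,K,D)[:,0]
    z=np.array([d[int(v),int(u)] for u,v in px[:,0]])
    c=np.c_[n[:,0]*z,-n[:,1]*z,-z]
    return c@np.array(p["rotation"]).T+np.array(p["origin"])
def ray(name,px,h):
    K,D,p=cam(name); n=cv2.undistortPoints(np.asarray(px,float).reshape(-1,1,2),K,D)[:,0]
    R=np.array(p["rotation"]);o=np.array(p["origin"])
    w=np.c_[n[:,0],-n[:,1],-np.ones(len(n))]@R.T
    return o+w*((h-o[2])/w[:,2])[:,None]
E
python3 - <<'E'
from h import *
for n in("top","scene"):
    i,d=imaging.get_image(n); cv2.imwrite(f"pics/{n}.png",i[:,:,::-1]); np.savez(f"{n}.npz",i=i,d=d)
    p=imaging.camera_params(n); print(n,p["origin"],p["rotation"],p["camera_matrix"],p["dist"])
s=observe();print(s["position"],s["ee_rot"],s["clock"]); print(arm.grasp_offset)
E
```

```text
pics
top [0.40378003 0.00675729 1.34090815] [ 0.08711897 -0.06273826 -1.57302038] [[496.89181821   0.         318.41182058]
 [  0.         496.89181821 234.09803735]
 [  0.           0.           1.        ]] [-0.10242285  0.          0.          0.          0.        ]
scene [1.10230259 0.27937271 0.8753542 ] [0.43636808 0.68416513 1.89396651] [[474.39919583   0.         323.72694799]
 [  0.         474.39919583 241.9852929 ]
 [  0.           0.           1.        ]] [-0.10918146  0.          0.          0.          0.        ]
[0.19813615 0.59227529 0.22600898] [-5.04807893e-01 -3.10065991e+00  2.27613485e-03] 0.1
0.0188
```

View pics/top.png

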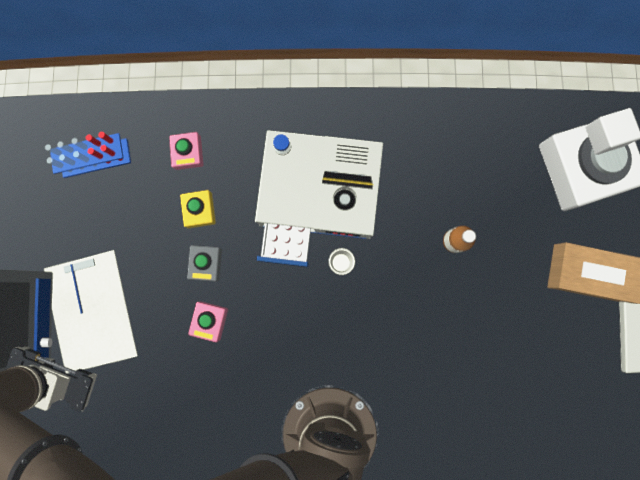

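View pics/scene.png

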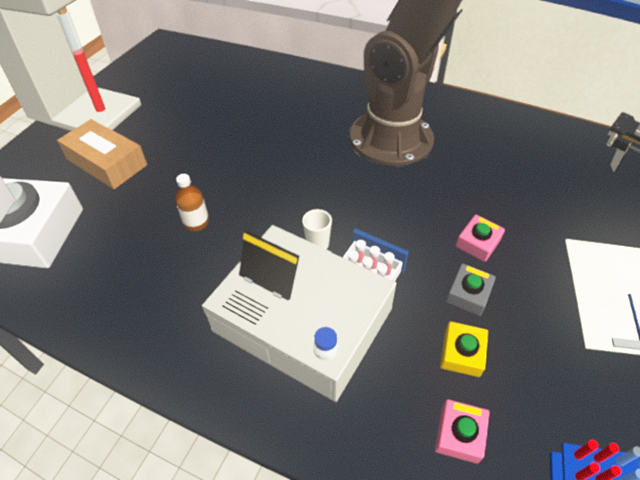

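The top view shows the analyser at about (320,183), its drawer out at (285,243), the lid's stripe at (347,181), the beaker at (342,261) and the bottle at (460,239).

Four things look like the start box: pink (185,150), yellow (197,208), grey (203,263) and pink (207,322). The grey one fits the description, and I'll confirm it in a crop.

```bash
cat >> h.py <<'E'
_cam=cam
def cam(name):
    K,D,p=_cam(name); p=dict(p); p["rotation"]=cv2.Rodrigues(np.array(p["rotation"],float))[0]; return K,D,p
def cloud(name,d):
    K,D,p=cam(name); v,u=np.mgrid[:480,:640]
    n=cv2.undistortPoints(np.c_[u.ravel(),v.ravel()].astype(float).reshape(-1,1,2),K,D)[:,0]
    z=d.ravel(); return (np.c_[n[:,0]*z,-n[:,1]*z,-z]@p["rotation"].T+p["origin"]).reshape(480,640,3)
E
sed -i 's/R=np.array(p\["rotation"\])/R=p["rotation"]/' h.py
python3 - <<'E'
from h import *
T=np.load("top.npz");S=np.load("scene.npz")
for n,A in(("top",T),("scene",S)):
    i,d=A["i"],A["d"];W=cloud(n,d);hsv=cv2.cvtColor(i,cv2.COLOR_RGB2HSV)
    h,s,v=cv2.split(hsv);X,Y,Z=W[...,0],W[...,1],W[...,2]
    print(n,"table z",np.median(Z[(abs(X-.5)<.05)&(abs(Y+.1)<.3)]))
    near=(X>.35)&(X<.85)&(Y>-.2)&(Y<.25)
    m=near&(abs(Z-.1)<.006)&(s<60)
    m=cv2.morphologyEx(m.astype(np.uint8),cv2.MORPH_OPEN,np.ones((5,5)))
    r=cv2.minAreaRect(W[m>0][:,:2].astype(np.float32)*1000);print(" top rect",r,cv2.boxPoints(r).round().tolist(),np.median(Z[m>0]))
    def rep(t,m):
        nn,l,st,c=cv2.connectedComponentsWithStats(m.astype(np.uint8))
        for k in range(1,nn):
            if st[k,4]>15:
                q=W[l==k]; print(" ",t,c[k].round(),st[k,4],"med",np.median(q,0).round(3),"lo",np.percentile(q,3,axis=0).round(3),"hi",np.percentile(q,97,axis=0).round(3))
    rep("yellow",near&(h>20)&(h<35)&(s>120)&(v>100))
    rep("blue",near&(h>100)&(h<125)&(s>140)&(v>60))
    rep("green",(h>45)&(h<85)&(s>120)&(v>40)&(Y>.1)&(Y<.5)&(X>.2))
    rep("tall",(X>.3)&(X<.9)&(Y>-.4)&(Y<.13)&(Z>.03)&(X<.53))
    rep("bottle",(X>.3)&(X<.7)&(Y>-.4)&(Y<-.2)&(Z>.02))
    rep("dark lid",near&(v<60)&(Z>.12))
i=T["i"];cv2.imwrite("pics/c1.png",cv2.resize(i[120:350,140:400],None,fx=2.6,fy=2.6,interpolation=cv2.INTER_CUBIC)[:,:,::-1])
E
```

```text
top table z 0.0033144276300515196
 top rect ((656.885986328125, 24.120254516601562), (300.50830078125, 242.38238525390625), 83.13365936279297) [[519.0, -111.0], [759.0, -140.0], [795.0, 159.0], [555.0, 188.0]] 0.10047089076777738
  yellow [347. 181.] 129 med [ 0.641 -0.043  0.187] lo [ 0.631 -0.097  0.168] hi [0.65  0.009 0.196]
  blue [281. 142.] 180 med [0.746 0.117 0.15 ] lo [0.73  0.102 0.146] hi [0.762 0.133 0.155]
  blue [282. 261.] 184 med [0.456 0.119 0.085] lo [0.446 0.058 0.081] hi [0.466 0.18  0.09 ]
  green [182. 145.] 113 med [0.766 0.39  0.063] lo [0.753 0.378 0.052] hi [0.781 0.407 0.068]
  green [194. 205.] 115 med [0.604 0.355 0.062] lo [0.591 0.34  0.055] hi [0.618 0.369 0.066]
  green [201. 261.] 119 med [0.457 0.331 0.062] lo [0.444 0.318 0.054] hi [0.473 0.347 0.066]
  green [205. 320.] 123 med [0.303 0.32  0.062] lo [0.29  0.305 0.056] hi [0.318 0.334 0.067]
  tall [356. 233.] 191 med [ 0.525 -0.074  0.092] lo [ 0.52  -0.109  0.043] hi [ 0.53  -0.016  0.104]
  tall [459. 240.] 531 med [ 0.505 -0.327  0.105] lo [ 0.483 -0.356  0.038] hi [ 0.528 -0.308  0.153]
  t
[... 1776 characters left out ...]
195.] 619 med [ 0.518 -0.32   0.108] lo [ 0.496 -0.35   0.035] hi [ 0.529 -0.305  0.151]
  tall [317. 226.] 809 med [ 0.456 -0.03   0.065] lo [ 0.427 -0.058  0.033] hi [ 0.487 -0.     0.087]
  tall [282. 230.] 58 med [ 0.527 -0.081  0.1  ] lo [ 0.522 -0.107  0.097] hi [ 0.53  -0.046  0.103]
  tall [365. 249.] 1024 med [0.48  0.093 0.077] lo [0.451 0.059 0.036] hi [0.524 0.128 0.087]
  bottle [190. 202.] 1152 med [ 0.527 -0.323  0.091] lo [ 0.499 -0.352  0.024] hi [ 0.545 -0.305  0.151]
  dark lid [254. 235.] 17 med [ 0.626 -0.08   0.192] lo [ 0.623 -0.094  0.189] hi [ 0.631 -0.068  0.196]
  dark lid [247. 247.] 64 med [ 0.642 -0.092  0.17 ] lo [ 0.638 -0.1    0.154] hi [ 0.649 -0.079  0.178]
```

View pics/c1.png

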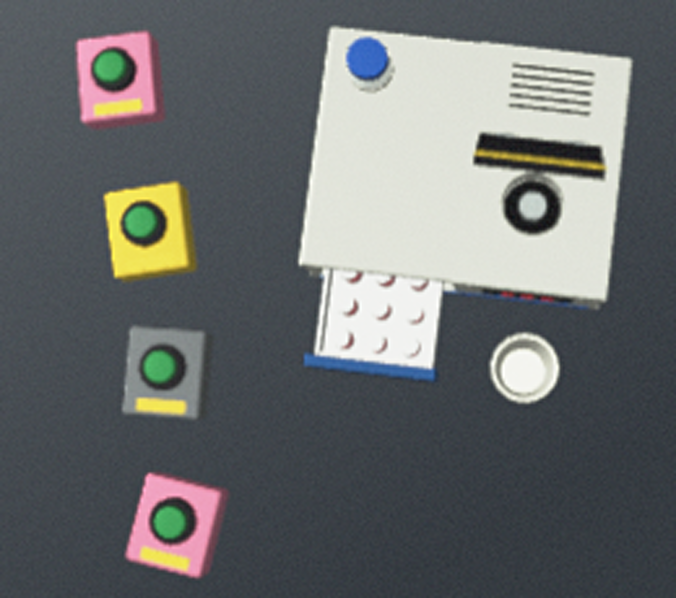

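The crop confirms the grey box with the green button at (163,368). The other three are pink, yellow and pink. Analyser: centre about (0.657, 0.026), yaw about -0.12. The drawer is about 83 mm out, the lid is open about 1.15 rad, and the button is at (0.460, 0.333, 0.063). I'll start with the drawer.

Call:
apply_moves([
  [0, 0.36, -0.86, 0, 0.2],
  [0, 0.36, -0.86, 0, 0.2],
  [0, 0.36, -0.86, 0, 0],
  [0, 0.36, -0.86, 0, 0],
  [0, 0.36, -0.86, 0, 0],
  [0, 0.36, -0.86, 0, 0],
  [0, 0.36, -0.86, 0, 0],
  [0, 0.36, -0.86, 0, 0],
  [0, 0.36, -0.86, 0, 0],
  [0, 0, 0, 0, 0],
])

```text
clock: 1.35
position: [0.3937, 0.1243, 0.2268]
ee_rot: [0.204, 3.135, -0.001]
force: [-0.2, 0.1, -0.3]
width: 0.007
gripper_force: 0.0
```

Call:
apply_moves([
  [0, 0, 0, -0.95, 0],
  [0, 0, 0, -0.95, 0],
  [0, 0, 0, -0.95, 0],
  [0, 0, 0, 0, 0],
  [0, 0.2, -0.02, 0, 0],
  [0, 0.2, -0.02, 0, 0],
  [0, 0.2, -0.02, 0, 0],
  [0, 0.2, -0.02, 0, 0],
  [0, 0.2, -0.02, 0, 0],
])

```text
clock: 2.48
position: [0.4531, 0.1223, 0.056]
ee_rot: [-0.193, -3.135, -0.0]
force: [-2.3, -0.6, 1.0]
width: 0.005
gripper_force: 1.3
```

Call:
apply_moves([
  [0, 0.25, -0.03, 0, 0],
  [0, 0.25, -0.03, 0, 0],
  [0, 0.25, -0.03, 0, 0],
  [0, 0.25, -0.03, 0, 0],
  [0, 0.08, -0.01, 0, 0],
  [0, 0.08, -0.01, 0, 0],
])

```text
clock: 3.22
position: [0.5223, 0.1138, 0.0556]
ee_rot: [-0.193, -3.135, 0.0]
force: [-1.5, -0.6, 1.0]
width: 0.005
gripper_force: 1.1
```

Call:
apply_moves([
  [0, 0.03, 0, 0, 0],
  [0, 0.03, 0, 0, 0],
  [0, 0.03, 0, 0, 0],
  [0, 0.03, 0, 0, 0],
])

```text
clock: 3.72
position: [0.5236, 0.1138, 0.055]
ee_rot: [-0.191, -3.125, 0.002]
force: [-23.1, -0.0, 16.7]
width: 0.003
gripper_force: 11.4
```

Call:
apply_moves([
  [0, -0.5, 0.06, 0, 0],
  [0, 0, 0, 0.9, 0],
  [0, 0, 0, 0.9, 0],
  [0, 0, 0, 0.9, 0],
  [0, 0, 0, 0.9, 0],
  [0, 0.7, -0.57, 0, 0],
  [0, 0.7, -0.57, 0, 0],
  [0, 0.7, -0.57, 0, 0],
  [0, 0.7, -0.57, 0, 0],
  [0, 0.7, -0.57, 0, 0],
  [0, 0, 0, 0, 0],
])

```text
clock: 5.1
position: [0.7111, -0.058, 0.2702]
ee_rot: [-0.2, -3.135, 0.005]
force: [-0.3, -0.6, 0.7]
width: 0.003
gripper_force: 0.0
```

```bash
python3 - <<'E'
from h import *
print(observe()["position"])
a=[imaging.get_image(n)[0][90:300,lo:lo+300] for n,lo in(("top",200),("scene",170))]
cv2.imwrite("pics/m1.png",cv2.resize(np.hstack(a),None,fx=1.3,fy=1.3)[:,:,::-1])
E
```

```text
[ 0.711107   -0.05795235  0.27021002]
```

View pics/m1.png

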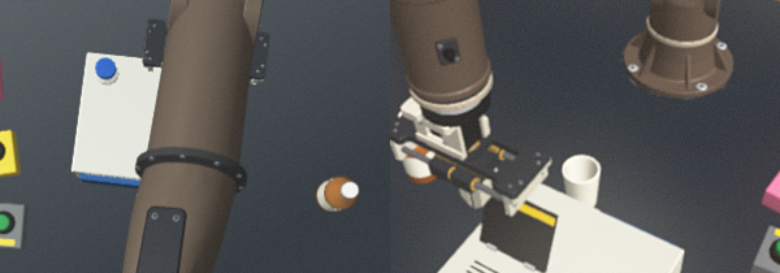

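The drawer front is flush at (110,180) in the crop. The shut fingers are behind and above the lid, at about (515,205). Next I go down behind the lid and sweep it forward.

Call:
apply_moves([
  [0, 0, 0.05, -0.9, 0],
  [0, 0, 0.05, -0.85, 0],
  [0, -0.35, 0.04, 0, 0],
  [0, -0.35, 0.04, 0, 0],
  [0, -0.17, 0.02, 0, 0],
  [0, -0.17, 0.02, 0, 0],
  [0, -0.17, 0.02, 0, 0],
])

```text
clock: 6.08
position: [0.6369, -0.0387, 0.1672]
ee_rot: [0.192, 3.134, 0.0]
force: [1.3, -0.5, -0.1]
width: 0.003
gripper_force: 0.6
```

Call:
apply_moves([
  [0, -0.17, 0.02, -0.1, 0],
  [0, -0.17, 0.02, -0.15, 0],
  [0, -0.13, 0.015, -0.15, 0],
  [0, -0.1, 0.01, -0.15, 0],
  [0, -0.05, 0, -0.15, 0],
  [0, 0, 0, -0.1, 0],
])

```text
clock: 6.82
position: [0.5991, -0.0352, 0.1179]
ee_rot: [-0.193, -3.134, 0.0]
force: [-0.3, 0.7, 1.2]
width: 0.002
gripper_force: 0.4
```

Call:
apply_moves([
  [0, 0, 0, -0.06, 0],
  [0, 0, 0, -0.05, 0],
  [0, 0, 0, -0.04, 0],
  [0, 0, 0, -0.04, 0],
])

```text
clock: 7.32
position: [0.6, -0.0352, 0.1097]
ee_rot: [0.193, 3.135, 0.002]
force: [-14.9, 1.5, 42.7]
width: 0.009
gripper_force: 21.2
```

Call:
apply_moves([
  [0, 0, 0, 0.5, 0],
  [0, 0, 0, 0.9, 0],
  [0, -0.33, 0.87, 0, 0],
  [0, -0.33, 0.87, 0, 0],
  [0, -0.33, 0.87, 0, 0],
  [0, -0.33, 0.87, 0, 0],
  [0, -0.33, 0.87, 0, 0],
  [0, -0.33, 0.87, 0, 0],
  [0, -0.33, 0.87, 0, 0],
  [0, 0, 0, 0, 0],
])

```text
clock: 8.57
position: [0.4584, 0.3357, 0.1912]
ee_rot: [-0.18, -3.135, -0.004]
force: [0.8, -0.4, 0.1]
width: -0.003
gripper_force: 0.0
```

```bash
python3 - <<'E'
from h import *
print(observe()["position"])
a=[]
for n,lo in(("top",200),("scene",170)):
    i,d=imaging.get_image(n);a.append(i[90:300,lo:lo+300]);W=cloud(n,d);X,Y,Z=np.moveaxis(W,2,0)
    h,s,v=cv2.split(cv2.cvtColor(i,cv2.COLOR_RGB2HSV))
    near=(X>.4)&(X<.85)&(Y>-.2)&(Y<.22)
    for t,m in(("yellow",near&(h>20)&(h<35)&(s>120)&(v>100)),("bluefront",near&(h>100)&(h<125)&(s>140)&(v>60)&(X<.6)&(Z>.075)&(Z<.1)),("lid",near&(v<60)&(Z>.095)&(X>.54)&(X<.7)&(Y<.03))):
        if m.sum():q=W[m];print(n,t,m.sum(),np.median(q,0).round(4),np.percentile(q,[3,97],axis=0).round(3).tolist())
cv2.imwrite("pics/m2.png",cv2.resize(np.hstack(a),None,fx=1.3,fy=1.3)[:,:,::-1])
E
```

```text
[0.45835184 0.33572054 0.191151  ]
top yellow 282 [ 0.577  -0.0346  0.1112] [[0.566, -0.091, 0.106], [0.589, 0.019, 0.117]]
top bluefront 227 [0.5379 0.1085 0.0849] [[0.529, 0.05, 0.08], [0.548, 0.168, 0.09]]
top lid 1411 [ 0.6265 -0.0415  0.1103] [[0.589, -0.096, 0.106], [0.664, 0.011, 0.115]]
scene yellow 293 [ 0.5796 -0.0319  0.1115] [[0.569, -0.088, 0.109], [0.59, 0.023, 0.114]]
scene lid 6 [ 0.628  -0.0934  0.1095] [[0.585, -0.098, 0.109], [0.662, -0.079, 0.112]]
```

View pics/m2.png

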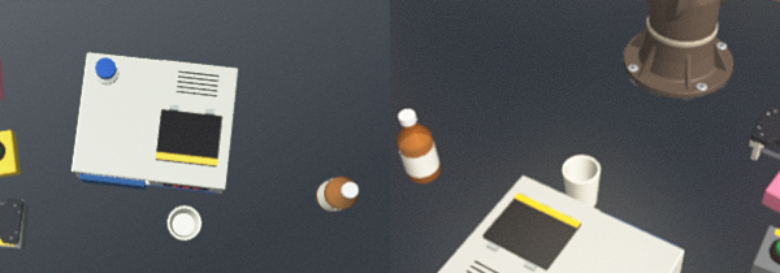

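The lid lies flat, with its stripe at 0.111 m (crop (187,160)). The drawer front is home at (112,180), and the beaker, bottle and jar are untouched. Now I press the grey box's button.

Call:
apply_moves([
  [0, 0.03, -0.04, -0.95, 0],
  [0, 0, 0, -0.95, 0],
  [0, 0, 0, -0.1, 0],
  [0, 0, 0, -0.07, 0],
  [0, 0, 0, -0.05, 0],
  [0, 0, 0, -0.03, 0],
  [0, 0, 0, 0, 0],
])

```text
clock: 9.55
position: [0.4632, 0.3282, 0.0631]
ee_rot: [0.193, 3.135, 0.001]
force: [0.1, 0.4, -0.0]
width: 0.003
gripper_force: 0.0
```

Call:
apply_moves([
  [0, -0.05, 0.08, 0, 0],
  [0, 0, 0, -0.04, 0],
  [0, 0, 0, -0.04, 0],
  [0, 0, 0, -0.03, 0],
  [0, 0, 0, 0, 0],
])

```text
clock: 10.18
position: [0.4598, 0.3334, 0.0563]
ee_rot: [0.192, 3.136, 0.002]
force: [-2.3, 1.6, 9.2]
width: 0.004
gripper_force: 4.3
```

Call:
apply_moves([
  [0, 0, 0, -0.03, 0],
  [0, 0, 0, -0.02, 0],
  [0, 0, 0, 0, 0],
])

```text
clock: 10.55
position: [0.46, 0.3334, 0.0556]
ee_rot: [0.193, 3.135, 0.004]
force: [-10.0, -4.0, 37.3]
width: 0.005
gripper_force: 18.7
```

It's hard on the stop (37 N), so I release.

Call:
apply_moves([
  [0, 0, 0, 0.5, 0],
  [0, 0, 0, 0.9, 0],
  [0, 0, 0, 0.9, 0],
  [0, 0, 0.8, 0, 0],
  [0, 0, 0.8, 0, 0],
  [0, 0, 0.8, 0, 0],
  [0, 0, 0, 0, 0],
  [0, 0, 0, 0, 0],
])

```text
clock: 11.55
position: [0.4601, 0.4755, 0.19]
ee_rot: [-0.194, -3.135, 0.003]
force: [0.0, 0.2, -0.0]
width: 0.007
gripper_force: 0.0
```

```bash
python3 - <<'E'
from h import *
i,d=imaging.get_image("top");cv2.imwrite("pics/f.png",cv2.resize(i[100:330,140:400],None,fx=2.5,fy=2.5)[:,:,::-1])
W=cloud("top",d);X,Y,Z=np.moveaxis(W,2,0);h,s,v=cv2.split(cv2.cvtColor(i,cv2.COLOR_RGB2HSV))
m=(h>45)&(h<85)&(s>120)&(v>40)&(abs(X-.457)<.03)&(abs(Y-.331)<.03);print("button",np.median(W[m],0))
m=(h>100)&(h<125)&(s>140)&(v>60)&(X>.4)&(X<.6)&(abs(Y-.11)<.08);print("blue",np.median(W[m],0))
print(observe()["force"])
E
```

```text
button [0.45752205 0.33200282 0.06226668]
blue [0.53743509 0.10840444 0.08446223]
[-0.05606638 -0.59196966  0.2421866 ]
```

View pics/f.png

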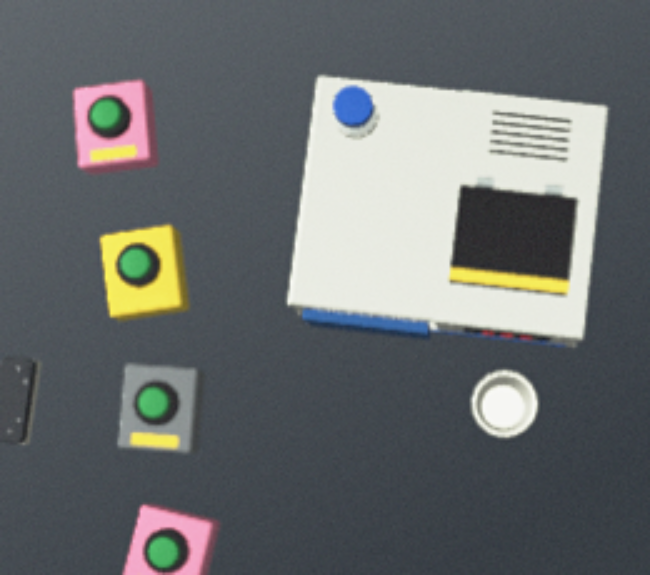

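The drawer front is flush at (365,322), the lid is shut at (515,240), and the button at (155,402) is up again at 0.062 m. The beaker and jar haven't moved.

```bash
python3 -c "
from cell import arm
print(arm.sign_off())"
```

```text
the job is handed in; nothing more can be done
None
```

I pushed the drawer home, shut the lid, then pressed and released the green button on the grey start box, leaving the bottle, beaker and jar alone; the job is handed in, with no verdict returned.

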